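# Load an instrument cassette into the low corner of a sloping steriliser rack

### The job

Take the washed instrument cassette from the absorbent pad and lay it gently, flat and lengthwise, on the sloping rack above its low stop, so that it slides down into the low corner, with one end against the side stop; help it if it hangs. Then bed it with one firm, steady push straight down the slope against the low stop, about 12 N, and leave it lying flat and fully home against both stops. Never drop, knock or press it against the rack with more than 25 N, and leave the other things where they are.

Things in the scene. Friction and masses are not known exactly. Their poses are not given: they have to be found in the camera images.
- cassette_center (a point): Centre of the instrument cassette: a closed flat box of bare perforated steel, 180 long (its x), 56 wide (its y), 32 high (its z, up); this point is half-way up, 16 above the underside. About 0.25 to 0.45 kg, evenly spread. Lies loose, right way up, on the pad. Either end may lead.
- corner (a point): Low locating corner of the rack: the point on the plate's top face where its two stops meet; fixed. Axes lie in the plate: x straight uphill along the side stop, y (level) along the low stop away from the side stop, z the plate's normal, upward. When the cassette is home, its long side along the low stop and an end at the side stop, its centre is at x 28, y 90, z 16 in this frame.
- slope: The rack's inclined plate; same origin and axes as the corner. Bare metal with drain slots, tilted 20 degrees, 165 uphill by 265 across. Smooth: a part laid on it mostly slides down by itself when let go, but hangs where it lies when the friction is high. It and its stops are rigid: even a 2 mm drop knocks too hard. Its high edge and the side opposite the side stop are open.
- low_stop: Upright flange along the plate's whole low edge, 265 long, 20 high, 6 thick, with a dark silicone face. Origin at the foot of the face, mid-length; x points uphill, away from the face.
- side_stop: The like flange along one side of the plate, 165 long, 20 high, 6 thick. Origin at the foot of the face, mid-length; x points across the plate, away from the face.
- rack: The bent-rod frame under the plate, with a drip tray between its feet; fixed to the bench. Origin on the bench under its middle; x of this frame points level in the uphill direction. The plate's low edge is 50 above the bench and its high edge 106.
- pad: Flat pale absorbent pad, 240 (x) by 300 (y) by 3 thick, fixed on the bench; origin under its centre.
- gallipot: Small round steel bowl, 72 across, 34 high, standing on the pad; origin under its centre. Leave it alone.
- dish: Open rectangular steel instrument dish, about 87 by 195, 34 high, empty, on the bench; origin under its centre. Leave it alone.
- forceps: Artery forceps of steel, about 165 long, 6 high, lying on the bench; origin near its joint. Leave it alone.
- spray: White bottle with cap, 68 across, 170 high, standing on the bench; origin under its centre. Leave it alone.
Mind the look-alikes: they are no part of the job. Leave any brown look-alike of the part that bears cassette_center alone.

How it is judged:
By the outcome, as a careful person would: the job done as asked, in the order asked, and still so for the second after the job is handed in, with the robot touching nothing.
It also fails if it takes over 72 s, if anything falls off the work surface, if the arm or the gripper's body presses on something with over 40 N, if the wrist force passes 120 N, or if a joint passes its speed limit or range.

### The arm

A 7-joint arm with a two-finger parallel gripper is mounted at the origin on the work surface. World frame = base frame: x ahead of the robot, y to its left, z up, the work surface at z = 0. Lengths are in m, angles in rad, forces in N, time in s.
With the tool pointing down it reaches from about 0.35 to 0.9 m from the base axis. Payload 7.2 kg.
Tool frame: the origin (TCP) lies at the very end of the fingers, on their centre line; the grasp point (between the pads) lies 19 mm behind it; z points along the fingers, y is the line along which they close (so a half turn about z gives the same grasp; the last joint's range is limited). The gripper opens to 88 mm and grips with 3 to 60 N. Pads are 20 mm wide; open, the fingers measure 115 mm over their backs; the gripper's body (75 mm by 178 mm) begins 61 mm behind the grasp point.
Start: joints at [-1.302, 0.411, -0.013, 1.596, 0.006, 1.134, -0.082], TCP at [0.207, 0.59, 0.223] pointing down, gripper open.
Joint ranges: [-2.95, 2.95], [-0.29, 1.99], [-1.47, 1.44], [0.14, 2.54], [-1.03, 4.17], [0.13, 1.85], [-2.86, 2.86]. Speed limits (rad/s): [2.39, 2.39, 3.01, 3.01, 3.14, 3.14, 3.14].

### API

Orientations are given as a unit quaternion [x, y, z, w].
In Python, from workcell import * gives the robot as it stands.
- The arm moves only by the tool jog_arm, never from a script. Its argument "rows" is a list of rows, each an object of numbers: "x", "y", "z": the shift along the tool's x, y, z in m; "spin": the turn about the tool's z in degrees; "grip": the finger opening in m, from 0 to 0.0878. In form: [{"x": .., "y": .., "z": .., "spin": .., "grip": ..}, ...]. A call has 1 to 10 rows; each row is the pose to reach, as a shift and turn from the pose commanded when the call began, along the tool's axes at that moment; what a row does not reach only later rows make up. A row lasts 1/12 s, in which the tool goes at most 41.7 mm and 7.16 degrees, less where a joint would pass 70% of its speed; a pose out of reach is approached as far as the arm can. A call with a gripper value outside its range is refused whole. The fingers move at their own pace and stop on an object; "grip_force" is the grip in N (left out, the last holds). Time passes only in rows, so rows that repeat a pose let the fingers close. It gives the time, the measured TCP pose, the force, the opening and the grip force at its end, in the units of the state.
- observe(): the state, without advancing time (a new reading comes with each control period).
- read_camera(name): name is "scene" or "top" or "wrist"; returns a dict with "frame" (384x512x3 uint8, red, green, blue), "z_map" (384x512 float32, m along the optical axis (not along the pixel's ray), 0 where there is no reading), "fx", "fy", "cx", "cy" (pixels), "T" (4x4, takes a point from camera to world coordinates). Camera axes: x right, y up, looking along -z (the intrinsics and any distortion apply to the point x, -y, -z); pixel columns grow to the right and rows downward; lengths in m; the calibration is good to about 2 mm. A picture is of the moment at which its call begins.
- sign_off(): hands the job in; it is judged then, once.
Trained networks look in a picture, given as the dict that the camera call returned (one of the last four; its "shot" number tells which), for a name from the list of things; names that differ only in an ending like _2 or _b are one class to them, and where a whole thing is asked for, a point or a joint stands for the part that bears it (a point fixed in the world has none). Each returns a list of dicts, best first, with "conf" (0 to 1); they miss things now and then, are a little off and sometimes report something else, mostly with a low value. They report only what shows in the picture. A call takes as long as a camera call. They do not tell look-alikes from the thing itself.
- find_in(target, picture): "box" ([left, top, right, bottom] in pixels, round what is visible of it).
- silhouettes(target, picture): "pixels" (384x512 bool, what is visible of it) and "box" ([left, top, right, bottom] in pixels, round what is visible of it).
The state is a dict: "t": time; "joint_pos": joint angles; "qd": joint speeds; "joint_efforts": joint torques, N m; "tcp_pos": TCP position; "tcp_rot": TCP orientation; "wrist_force": force on the tool from outside, world axes, zero at the start; "ft_torque": the same for the moment, N m; "width": opening from 0.0 (shut) to 1.0 (fully open); "grasp_force": force on a finger pad.
Only numpy, scipy, OpenCV 4.12 (cv2) and the standard library are available. Lean on these libraries where they do the work, as an engineer would, in place of code of your own. Each camera call takes 0.05 s, during which the arm holds its last target. There are 200 camera calls.

## Working session

There is one attempt and no reset: what is moved stays moved. The work goes in short steps, Python scripts to look and compute and a tool call to move; the robot and the scene stay as the last step left them, time stands still between calls to the robot, and variables do not carry over. Pictures are saved under pics/ and viewed, at most 10 in all, crops included, and the job is handed in when it is done.

Besides the shell and the picture viewer there is one more tool, called after ">>>" as name([rows], argument=value, ...), one row to a line, values as JSON. jog_arm: Moves the arm, as the interface text tells. Its arguments: {"type":"object","properties":{"rows":{"type":"array","items":{"type":"object","properties":{"x":{"type":"number"},"y":{"type":"number"},"z":{"type":"number"},"spin":{"type":"number"},"grip":{"type":"number"}}}},"grip_force":{"type":"number"}},"required":["rows"]}

```bash
mkdir -p pics; ls; cat > h.py <<'E'
from workcell import *
import numpy as np, cv2
from scipy.spatial.transform import Rotation as R
def world(p):
    d=p["z_map"]; v,u=np.mgrid[0:384,0:512]
    c=np.stack([(u-p["cx"])/p["fx"]*d,-(v-p["cy"])/p["fy"]*d,-d,np.ones_like(d)],-1)
    w=(c@np.array(p["T"]).T)[...,:3]; w[d<=0]=np.nan; return w
def save(p,n): cv2.imwrite("pics/"+n,p["frame"][...,::-1])
def fit(m,w):
    q=w[m]; q=q[~np.isnan(q[:,0])]; return q
E
python3 - <<'E'
from h import *
s=observe(); print({k:np.round(v,3) for k,v in s.items()})
fr=[]
for n in("top","scene"):
    p=read_camera(n); fr.append(p["frame"]); w=world(p); print(n,p["fx"],np.round(p["T"],3).tolist(),[k for k in p if k not in("frame","z_map")])
    for t in("cassette_center","slope","low_stop","side_stop","gallipot","dish","forceps","spray","pad","rack"):
        for r in silhouettes(t,p)[:3]:
            if r["conf"]<.2: continue
            m=cv2.erode(r["pixels"].astype(np.uint8),np.ones((3,3)))>0
            q=fit(m,w)
            if len(q): print(t,round(r["conf"],2),np.round(r["box"]).tolist(),"med",np.round(np.median(q,0),3),"lo",np.round(np.percentile(q,2,0),3),"hi",np.round(np.percentile(q,98,0),3), p["frame"][m].mean(0).round())
    save(p,n+"0.png")
E
```

```text
pics
{'t': np.float64(0.0), 'joint_pos': array([-1.302,  0.412, -0.013,  1.597,  0.006,  1.134, -0.082]), 'qd': array([-0.001,  0.   , -0.001, -0.002, -0.001, -0.002,  0.   ]), 'joint_efforts': array([-1.0000e-03, -5.8796e+01,  6.4100e-01, -2.9108e+01, -5.4000e-02,
        1.8000e-02,  0.0000e+00]), 'tcp_pos': array([0.206, 0.589, 0.222]), 'tcp_rot': array([ 0.168,  0.986, -0.001, -0.   ]), 'wrist_force': array([-0.569, -0.092,  0.185]), 'ft_torque': array([ 0.002, -0.024,  0.051]), 'grasp_force': np.float64(0.0), 'width': np.float64(1.002)}
top 358.752178430211 [[0.011, 0.995, -0.1, 0.419], [-1.0, 0.012, 0.01, 0.004], [0.011, 0.1, 0.995, 1.014], [0.0, 0.0, 0.0, 1.0]] ['fx', 'fy', 'cx', 'cy', 'T', 'shot']
cassette_center 0.71 [320.0, 246.0, 357.0, 317.0] med [ 0.275 -0.233  0.033] lo [ 0.196 -0.274  0.023] hi [ 0.354 -0.191  0.036] [87. 60. 45.]
cassette_center 0.55 [324.0, 155.0, 347.0, 222.0] med [ 0.531 -0.225  0.036] lo [ 0.451 -0.251  0.03 ] hi [ 0.615 -0.199  0.04 ] [111. 114. 117.]
slope 0.75 [127.0, 146.0, 245.0, 237.0] med [0.513 0.17  0.078] lo [0.419 0.041 0.051] hi [0.604
[... 2270 characters left out ...]
 0.708 -0.119 -0.002] hi [0.817 0.064 0.034] [88. 88. 89.]
dish 0.72 [249.0, 125.0, 296.0, 180.0] med [0.443 0.139 0.062] lo [0.405 0.038 0.053] hi [0.471 0.272 0.068] [14. 14. 14.]
forceps 0.56 [184.0, 288.0, 226.0, 349.0] med [ 0.738 -0.346  0.004] lo [ 0.725 -0.367  0.   ] hi [ 0.769 -0.272  0.008] [90. 90. 91.]
spray 0.73 [366.0, 143.0, 396.0, 189.0] med [0.709 0.373 0.105] lo [0.681 0.359 0.021] hi [0.733 0.399 0.171] [81. 82. 85.]
pad 0.74 [145.0, 199.0, 271.0, 310.0] med [ 0.567 -0.18   0.003] lo [ 0.452 -0.329 -0.002] hi [ 0.675 -0.047  0.007] [ 81. 119. 122.]
rack 0.88 [246.0, 128.0, 335.0, 215.0] med [0.531 0.158 0.074] lo [0.423 0.038 0.   ] hi [0.617 0.297 0.107] [106. 102. 106.]
```

View pics/top0.png

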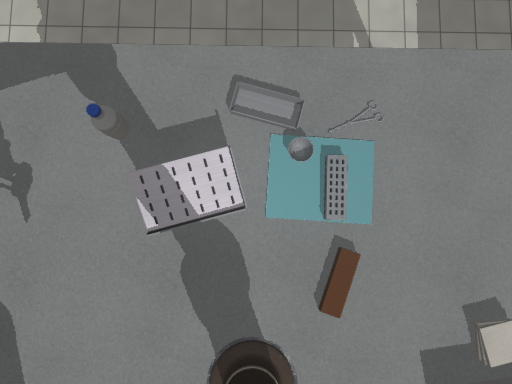

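View pics/scene0.png

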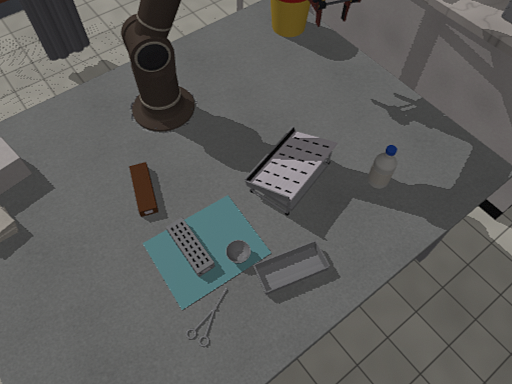

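```bash
python3 - <<'E'
from h import *
s=observe(); M=R.from_quat(s["tcp_rot"]).as_matrix(); print("toolR",M.round(3).tolist())
for n in("top","scene"):
    p=read_camera(n); w=world(p)
    for r in silhouettes("cassette_center",p)[:3]:
        q=fit(r["pixels"],w)
        q=q[q[:,2]>.028]
        if len(q)<50: continue
        rc=cv2.minAreaRect((q[:,:2]*1000).astype(np.float32)); print(n,rc,np.median(q[:,2]), p["frame"][r["pixels"]].mean(0))
    for t in("slope",):
        r=silhouettes(t,p)[0]; m=cv2.erode(r["pixels"].astype(np.uint8),np.ones((3,3)))>0
        q=fit(m,w); rc=cv2.minAreaRect((q[:,:2]*1000).astype(np.float32)); print(n,t,rc, cv2.boxPoints(rc))
        # robust plane
        k=np.ones(len(q),bool)
        for _ in range(5):
            A=np.c_[q[:,:2],np.ones(len(q))]; c=np.linalg.lstsq(A[k],q[k,2],rcond=None)[0]; k=abs(A@c-q[:,2])<.004
        print("plane",c,"tilt",np.degrees(np.arctan(np.hypot(*c[:2]))),"az",np.degrees(np.arctan2(c[1],c[0])),k.mean())
    for t in("low_stop","side_stop"):
        r=silhouettes(t,p)[0]; q=fit(r["pixels"],w); 
        h=q[:,2]-(q[:,:2]@c[:2]+c[2]); h*=np.cos(np.radians(20)); k=(h>.012)&(h<.026)
        rc=cv2.minAreaRect((q[k,:2]*1000).astype(np.float32)); print(n,t,k.sum(),rc,cv2.boxPoints(rc).round().tolist(),"h",np.percentile(h,[50,90,98]).round(4))
E
```

```text
toolR [[-0.944, 0.33, 0.0], [0.33, 0.944, -0.0], [-0.0, -0.0, -1.0]]
top ((532.5559692382812, -227.75753784179688), (57.18739700317383, 179.54502868652344), 88.3476333618164) 0.03605530929085765 [109.99222615 114.51236749 117.42332155]
top ((274.2072448730469, -236.49497985839844), (57.08319091796875, 180.07696533203125), 71.10254669189453) 0.032954511052159186 [85.35543278 60.81276857 47.16267649]
top ((636.2677612304688, -129.81549072265625), (68.76697540283203, 69.12162780761719), 44.92475128173828) 0.035576482036279944 [102.73643411 107.45542636 110.15503876]
top slope ((509.8108215332031, 168.9893798828125), (166.59469604492188, 271.5071105957031), 16.17543601989746) [[391.9928   276.16397 ]
 [467.6291    15.404955]
 [627.62885   61.81479 ]
 [551.99255  322.5738  ]]
plane [ 0.34995034  0.09812076 -0.11852358] tilt 19.97346793205328 az 15.66269008324435 0.9141899100746838
top low_stop 273 ((432.6230163574219, 151.82614135742188), (8.894142150878906, 260.71649169921875), 16.087425231933594) [[392.0, 276.0], [464.0, 25.0], [473.0, 28.0], [401.0, 278.0]] h [0.0161 0.0207 0.022 ]
top side_stop 90 ((549.3635864257812, 42.24052429199219), (99.69668579101562, 5.871056079864502), 15.970893859863281) [[501.0, 31.0], [502.0, 26.0], [598.0, 53.0], [596.0, 59.0]] h [0.0177 0.021  0.0224]
scene ((277.80157470703125, -233.4584503173828), (55.89275360107422, 183.0838623046875), 70.82682800292969) 0.031680125190961306 [68.45551257 44.17021277 29.57736944]
scene ((535.2227783203125, -224.6600799560547), (56.36993408203125, 181.61204528808594), 88.41639709472656) 0.034501769865274756 [92.07595993 91.74457429 93.54257095]Traceback (most recent call last):
  File "<stdin>", line 11, in <module>
IndexError: list index out of range
```

The top view shows the steel cassette on the pad at about (336,187) and its brown look-alike at (340,283), off the pad. The rack is at about (190,190), with the dark low stop on the robot side and the side stop on its right. The scene view agrees. I'll pass over the rack for a wrist look on the way.

>>> jog_arm([
  {"x":-0.4,"y":-0.345,"z":-0.1,"spin":54},
  {"x":-0.4,"y":-0.345,"z":-0.1,"spin":54},
  {"x":-0.4,"y":-0.345,"z":-0.1,"spin":54},
  {"x":-0.4,"y":-0.345,"z":-0.1,"spin":54},
  {"x":-0.4,"y":-0.345,"z":-0.1,"spin":54},
  {"x":-0.4,"y":-0.345,"z":-0.1,"spin":54},
  {"x":-0.4,"y":-0.345,"z":-0.1,"spin":54},
  {"x":-0.4,"y":-0.345,"z":-0.1,"spin":54},
  {"x":-0.4,"y":-0.345,"z":-0.1,"spin":54},
  {"x":-0.4,"y":-0.345,"z":-0.1,"spin":54},
])

```text
schema error: expected keys x, y, z, spin, grip
```

```bash
cat >> h.py <<'E'
def pose():
    s=observe(); M=R.from_quat(s["tcp_rot"]).as_matrix(); az=np.degrees(np.arctan2(M[1,1],M[0,1]))
    print("t",round(float(s["t"]),2),"tcp",np.round(s["tcp_pos"],4),"az_y",round(az,2),"F",np.round(s["wrist_force"],2),"w",round(float(s["width"])*.0878,4),"gf",round(float(s["grasp_force"]),2)); return np.array(s["tcp_pos"]),M,az
def to(xyz,az):
    p,M,a=pose(); print("jog",(M.T@(np.array(xyz)-p)).round(4),"spin",round((a-az+180)%360-180,2))
E
python3 - <<'E'
from h import *
pose(); p=read_camera("wrist"); save(p,"w1.png"); w=world(p); print(np.round(p["T"],3).tolist()); np.savez("w1.npz",w=w)
for t in("slope","low_stop","side_stop"):
    for r in silhouettes(t,p)[:2]: print(t,r["conf"],r["box"],np.nanmedian(w[r["pixels"]],0))
E
```

```text
t 1.5 tcp [0.2065 0.5899 0.2227] az_y 70.71 F [-0.12  0.34 -0.32] w 0.0878 gf 0.0
[[0.329, -0.916, -0.228, 0.145], [0.944, 0.319, 0.079, 0.611], [0.0, -0.241, 0.97, 0.384], [0.0, 0.0, 0.0, 1.0]]
```

View pics/w1.png

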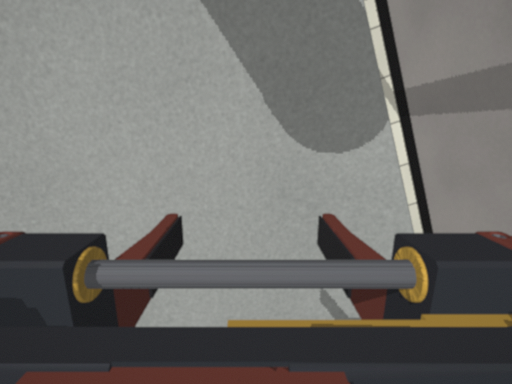

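Only bench shows in that picture: the move was refused because the grip key is required. Now repeating it with grip.

>>> jog_arm([
  {"x":-0.44,"y":-0.4,"z":-0.1,"spin":54,"grip":0.0878},
  {"x":-0.44,"y":-0.4,"z":-0.1,"spin":54,"grip":0.0878},
  {"x":-0.44,"y":-0.4,"z":-0.1,"spin":54,"grip":0.0878},
  {"x":-0.44,"y":-0.4,"z":-0.1,"spin":54,"grip":0.0878},
  {"x":-0.44,"y":-0.4,"z":-0.1,"spin":54,"grip":0.0878},
  {"x":-0.44,"y":-0.4,"z":-0.1,"spin":54,"grip":0.0878},
  {"x":-0.44,"y":-0.4,"z":-0.1,"spin":54,"grip":0.0878},
  {"x":-0.44,"y":-0.4,"z":-0.1,"spin":54,"grip":0.0878},
  {"x":-0.44,"y":-0.4,"z":-0.1,"spin":54,"grip":0.0878},
  {"x":-0.44,"y":-0.4,"z":-0.1,"spin":54,"grip":0.0878},
])

```text
t: 2.53
tcp_pos: [0.4027, 0.2266, 0.2924]
tcp_rot: [0.597, 0.802, 0.001, -0.0]
wrist_force: [0.2, 0.8, -0.8]
width: 1.003
grasp_force: 0.0
```

```bash
python3 - <<'E'
from h import *
to([.49,.07,.32],16)
E
```

```text
t 2.53 tcp [0.4027 0.2266 0.2924] az_y 16.68 F [ 0.2   0.78 -0.78] w 0.088 gf 0.0
jog [-0.1751  0.0387 -0.0277] spin 0.68
```

>>> jog_arm([
  {"x":-0.175,"y":0.04,"z":-0.03,"spin":0.7,"grip":0.0878},
  {"x":-0.175,"y":0.04,"z":-0.03,"spin":0.7,"grip":0.0878},
  {"x":-0.175,"y":0.04,"z":-0.03,"spin":0.7,"grip":0.0878},
  {"x":-0.175,"y":0.04,"z":-0.03,"spin":0.7,"grip":0.0878},
  {"x":-0.175,"y":0.04,"z":-0.03,"spin":0.7,"grip":0.0878},
  {"x":-0.175,"y":0.04,"z":-0.03,"spin":0.7,"grip":0.0878},
  {"x":-0.175,"y":0.04,"z":-0.03,"spin":0.7,"grip":0.0878},
])

```text
t: 3.12
tcp_pos: [0.4909, 0.072, 0.3218]
tcp_rot: [0.603, 0.798, 0.0, -0.0]
wrist_force: [-0.9, 0.1, -0.7]
width: 0.998
grasp_force: 0.0
```

```bash
cat > rack.py <<'E'
from h import *
def rackfit(p):
    w=world(p); r=silhouettes("slope",p); 
    if not r: print("no slope"); return
    q=fit(r[0]["pixels"],w); k=np.ones(len(q),bool)
    for _ in range(8):
        A=np.c_[q[:,:2],np.ones(len(q))]; c=np.linalg.lstsq(A[k],q[k,2],rcond=None)[0]; k=abs(A@c-q[:,2])<.003
    az=np.arctan2(c[1],c[0]); print("plane",c.round(4),"tilt",np.degrees(np.arctan(np.hypot(*c[:2]))).round(2),"az",np.degrees(az).round(2),k.mean().round(2))
    n=np.array([-c[0],-c[1],1]); n/=np.linalg.norm(n); X=np.array([np.cos(az),np.sin(az),0]); X-=n*(X@n); X/=np.linalg.norm(X); Y=np.cross(n,X)
    F=np.stack([X,Y,n],1); o=np.array([.476,.036,0]); o[2]=o[:2]@c[:2]+c[2]
    a=w.reshape(-1,3); a=a[~np.isnan(a[:,0])]; L=(a-o)@F*1000
    b=(abs(L[:,2]-10)<6)&(abs(L[:,0])<60)&(L[:,1]>20)&(L[:,1]<250); s=(abs(L[:,2]-10)<6)&(abs(L[:,1])<40)&(L[:,0]>20)&(L[:,0]<150)
    for nm,m,i in(("low",b,0),("side",s,1)):
        v=L[m,i]; print(nm,m.sum(),np.percentile(v,[5,25,50,75,95]).round(1), "slope", np.polyfit(L[m,1-i],v,1).round(3) if m.sum()>20 else "")
    t=(abs(L[:,2])<3)&(L[:,0]>-60)&(L[:,0]<220)&(L[:,1]>-60)&(L[:,1]<320); print("plate x",np.percentile(L[t,0],[.3,99.7]).round(1),"y",np.percentile(L[t,1],[.3,99.7]).round(1)); print("o",o.round(4))
E
python3 - <<'E'
from rack import *
pose(); p=read_camera("wrist"); save(p,"w2.png"); rackfit(p)
for _ in(0,1):
    rackfit(read_camera("top"))
E
```

```text
t 3.12 tcp [0.4909 0.072  0.3218] az_y 15.88 F [-0.88  0.07 -0.72] w 0.0876 gf 0.0
plane [ 0.3508  0.0993 -0.1203] tilt 20.03 az 15.81 0.9
low 643 [-4.9 -3.4 -3.  -2.7 -2.4] slope [-2.000e-03 -2.921e+00]
side 229 [-12.1 -10.6 -10.4 -10.2  -9.9] slope [ 2.0000e-03 -1.0748e+01]
plate x [ -3.1 161.8] y [-10.  253.9]
o [0.476  0.036  0.0503]
plane [ 0.5381 -1.1888 -0.1583] tilt 52.54 az -65.65 0.33
low 32 [35.1 39.5 43.4 48.5 51.4] slope [ 0.361 23.504]
side 4 [23.9 28.  31.5 33.9 35.2] slope 
plate x [-6.5 38.6] y [-14.7  71.5]
o [0.476 0.036 0.055]
plane [-0.356  -2.5408  0.3551] tilt 68.71 az -97.98 0.06
low 61 [-31.  -27.5 -25.2  -6.   -2.3] slope [  0.625 -54.231]Traceback (most recent call last):
  File "<stdin>", line 4, in <module>
  File "rack.py", line 14, in rackfit
    v=L[m,i]; print(nm,m.sum(),np.percentile(v,[5,25,50,75,95]).round(1), "slope", np.polyfit(L[m,1-i],v,1).round(3) if m.sum()>20 else "")
                               ~~~~~~~~~~~~~^^^^^^^^^^^^^^^^^^^
    return _quantile_unchecked(
        a, q, axis, out, overwrite_input, method, keepdims, weights)
    return _ureduce(a,
                    func=_quantile_ureduce_func,
    ...<5 lines>...
                    overwrite_input=overwrite_input,
                    method=method)
    r = func(a, **kwargs)
    result = _quantile(arr,
                       quantiles=q,
    ...<2 lines>...
                       out=out,
                       weights=wgt)
    slices_having_nans = np.isnan(arr[-1, ...])
                                  ~~~^^^^^^^^^
IndexError: index -1 is out of bounds for axis 0 with size 0
```

View pics/w2.png

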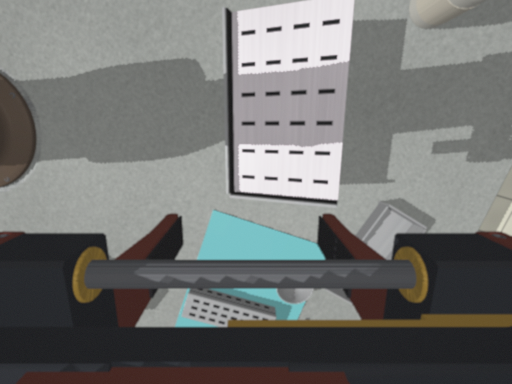

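The wrist view shows the rack clean: the corner is near (232,192), the low stop runs up the left and the side stop along the bottom. The fitted corner is (0.4763, 0.0252, 0.0495), uphill azimuth 15.8°; the plate measures 165×264 and the tilt 20°, as they should be. Next, the cassette.

```bash
python3 - <<'E'
from h import *
to([.60,-.226,.2],88.35)
E
```

```text
t 3.42 tcp [0.4903 0.0737 0.3216] az_y 16.13 F [0.02 0.74 0.14] w 0.0878 gf 0.0
jog [-0.3184  0.0222  0.1215] spin -72.22
```

>>> jog_arm([
  {"x":-0.318,"y":0.022,"z":0.12,"spin":-72.2,"grip":0.0878},
  {"x":-0.318,"y":0.022,"z":0.12,"spin":-72.2,"grip":0.0878},
  {"x":-0.318,"y":0.022,"z":0.12,"spin":-72.2,"grip":0.0878},
  {"x":-0.318,"y":0.022,"z":0.12,"spin":-72.2,"grip":0.0878},
  {"x":-0.318,"y":0.022,"z":0.12,"spin":-72.2,"grip":0.0878},
  {"x":-0.318,"y":0.022,"z":0.12,"spin":-72.2,"grip":0.0878},
  {"x":-0.318,"y":0.022,"z":0.12,"spin":-72.2,"grip":0.0878},
  {"x":-0.318,"y":0.022,"z":0.12,"spin":-72.2,"grip":0.0878},
  {"x":-0.318,"y":0.022,"z":0.12,"spin":-72.2,"grip":0.0878},
  {"x":-0.318,"y":0.022,"z":0.12,"spin":-72.2,"grip":0.0878},
])

```text
t: 4.25
tcp_pos: [0.5988, -0.2324, 0.1988]
tcp_rot: [0.087, 0.996, -0.001, -0.002]
wrist_force: [-0.7, 0.1, -0.1]
width: 0.998
grasp_force: 0.0
```

>>> jog_arm([
  {"x":0,"y":0,"z":0,"spin":0,"grip":0.0878},
  {"x":0,"y":0,"z":0,"spin":0,"grip":0.0878},
])

```text
t: 4.42
tcp_pos: [0.5994, -0.227, 0.201]
tcp_rot: [0.09, 0.996, 0.0, -0.001]
wrist_force: [0.4, 1.0, -0.4]
width: 0.994
grasp_force: 0.0
```

```bash
python3 - <<'E'
from h import *
pose(); p=read_camera("wrist"); w=world(p); save(p,"w3.png")
z=w[...,2]; m=(abs(z-.035)<.005)&(abs(w[...,0]-.53)<.12)&(abs(w[...,1]+.226)<.05)
m=m&(np.arange(384)[:,None]<230)
n,l,st,_=cv2.connectedComponentsWithStats(m.astype(np.uint8)); k=1+np.argmax(st[1:,4]); 
q=w[l==k]; print(st[k],cv2.minAreaRect((q[:,:2]*1000).astype(np.float32)),np.median(q[:,2]))
for r in silhouettes("cassette_center",p)[:2]: print(r["conf"],r["box"])
to([.534,-.226,.014],88.35)
E
```

```text
t 4.42 tcp [ 0.5994 -0.227   0.201 ] az_y 79.72 F [ 0.39  0.99 -0.36] w 0.0873 gf 0.0
[ 204   41   69  160 7207] ((532.609130859375, -227.13583374023438), (56.077850341796875, 180.1495361328125), 88.4255599975586) 0.034276732956568245
0.64 [208.1, 41.2, 269.5, 198.4]
t 4.52 tcp [ 0.6    -0.2253  0.202 ] az_y 79.85 F [-0.29  0.1   0.49] w 0.0876 gf 0.0
jog [ 0.0648 -0.0126  0.188 ] spin -8.5
```

View pics/w3.png

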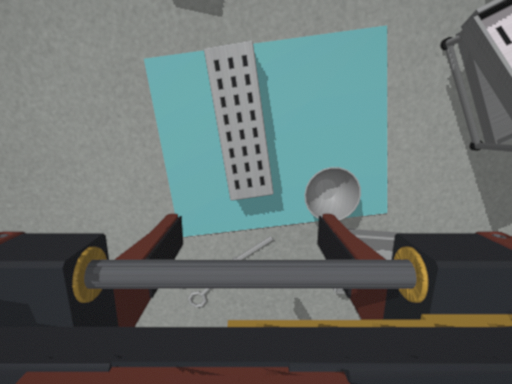

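The wrist view shows the cassette on the pad at (240,120), with the gallipot clear of it at (333,193). It measures 180×56, centre (0.533,-0.227), top at 0.0345, as it should. Going in to grasp.

>>> jog_arm([
  {"x":0.033,"y":-0.006,"z":0.03,"spin":-7,"grip":0.0878},
  {"x":0.0655,"y":-0.012,"z":0.06,"spin":-8.6,"grip":0.0878},
  {"x":0.0655,"y":-0.012,"z":0.09,"spin":-8.6,"grip":0.0878},
  {"x":0.0655,"y":-0.012,"z":0.12,"spin":-8.6,"grip":0.0878},
  {"x":0.0655,"y":-0.012,"z":0.14,"spin":-8.6,"grip":0.0878},
  {"x":0.0655,"y":-0.012,"z":0.16,"spin":-8.6,"grip":0.0878},
  {"x":0.0655,"y":-0.012,"z":0.175,"spin":-8.6,"grip":0.0878},
  {"x":0.0655,"y":-0.012,"z":0.183,"spin":-8.6,"grip":0.0878},
  {"x":0.0655,"y":-0.012,"z":0.188,"spin":-8.6,"grip":0.0878},
  {"x":0.0655,"y":-0.012,"z":0.188,"spin":-8.6,"grip":0.0878},
])

```text
t: 5.35
tcp_pos: [0.5333, -0.2263, 0.0137]
tcp_rot: [0.013, 1.0, 0.0, -0.0]
wrist_force: [-0.9, -0.8, -0.1]
width: 1.002
grasp_force: 0.0
```

>>> jog_arm([
  {"x":0,"y":0,"z":0,"spin":0,"grip":0.065},
  {"x":0,"y":0,"z":0,"spin":0,"grip":0.058},
  {"x":0,"y":0,"z":0,"spin":0,"grip":0.05},
  {"x":0,"y":0,"z":0,"spin":0,"grip":0.05},
  {"x":0,"y":0,"z":0,"spin":0,"grip":0.05},
  {"x":0,"y":0,"z":0,"spin":0,"grip":0.05},
  {"x":0,"y":0,"z":0,"spin":0,"grip":0.05},
  {"x":0,"y":0,"z":0,"spin":0,"grip":0.05},
], grip_force=15)

```text
t: 6.02
tcp_pos: [0.5333, -0.2275, 0.0142]
tcp_rot: [0.013, 1.0, 0.0, 0.0]
wrist_force: [-0.9, 1.2, 6.6]
width: 0.632
grasp_force: 15.0
```

```bash
python3 - <<'E'
from h import *
pose()
E
```

```text
t 6.02 tcp [ 0.5333 -0.2275  0.0142] az_y 88.52 F [-0.92  1.18  6.56] w 0.0555 gf 15.0
```

>>> jog_arm([
  {"x":0,"y":0,"z":-0.005,"spin":0,"grip":0.05},
  {"x":0,"y":0,"z":-0.015,"spin":0,"grip":0.05},
  {"x":0,"y":0,"z":-0.035,"spin":0,"grip":0.05},
  {"x":0,"y":0,"z":-0.065,"spin":0,"grip":0.05},
  {"x":0,"y":0,"z":-0.1,"spin":0,"grip":0.05},
  {"x":0,"y":0,"z":-0.13,"spin":0,"grip":0.05},
  {"x":0,"y":0,"z":-0.155,"spin":0,"grip":0.05},
  {"x":0,"y":0,"z":-0.17,"spin":0,"grip":0.05},
  {"x":0,"y":0,"z":-0.175,"spin":0,"grip":0.05},
  {"x":0,"y":0,"z":-0.175,"spin":0,"grip":0.05},
], grip_force=15)

```text
t: 6.85
tcp_pos: [0.5334, -0.2278, 0.1902]
tcp_rot: [0.013, 1.0, -0.0, 0.001]
wrist_force: [-0.1, 0.2, -4.1]
width: 0.631
grasp_force: 15.0
```

```bash
python3 - <<'E'
from h import *
to([.4831,.1259,.16],15.81)
E
```

```text
t 6.85 tcp [ 0.5334 -0.2278  0.1902] az_y 88.52 F [-0.1   0.24 -4.06] w 0.0554 gf 15.0
jog [0.0595 0.3523 0.0299] spin 72.71
```

>>> jog_arm([
  {"x":0.003,"y":0.015,"z":0,"spin":3,"grip":0.05},
  {"x":0.009,"y":0.045,"z":0,"spin":9,"grip":0.05},
  {"x":0.015,"y":0.083,"z":0,"spin":16,"grip":0.05},
  {"x":0.022,"y":0.123,"z":0,"spin":23,"grip":0.05},
  {"x":0.028,"y":0.163,"z":0,"spin":30,"grip":0.05},
  {"x":0.035,"y":0.203,"z":0,"spin":37,"grip":0.05},
  {"x":0.042,"y":0.243,"z":0,"spin":44,"grip":0.05},
  {"x":0.049,"y":0.283,"z":0,"spin":51,"grip":0.05},
  {"x":0.053,"y":0.313,"z":0,"spin":58,"grip":0.05},
  {"x":0.056,"y":0.335,"z":0,"spin":65,"grip":0.05},
])

```text
t: 7.68
tcp_pos: [0.4845, 0.107, 0.1874]
tcp_rot: [0.511, 0.859, -0.001, -0.001]
wrist_force: [1.3, 0.5, -4.7]
width: 0.639
grasp_force: 15.0
```

```bash
python3 - <<'E'
from h import *
to([.4831,.1259,.10],15.81)
E
```

```text
t 7.68 tcp [0.4845 0.107  0.1874] az_y 28.48 F [ 1.26  0.49 -4.67] w 0.0561 gf 14.99
jog [0.0172 0.008  0.0873] spin 12.67
```

>>> jog_arm([
  {"x":0,"y":0,"z":0,"spin":0,"grip":0.05},
  {"x":0,"y":0,"z":0,"spin":0,"grip":0.05},
  {"x":0,"y":0,"z":0,"spin":0,"grip":0.05},
])

```text
t: 7.93
tcp_pos: [0.4854, 0.105, 0.1876]
tcp_rot: [0.508, 0.861, -0.001, -0.0]
wrist_force: [-0.7, -0.7, -3.8]
width: 0.637
grasp_force: 15.0
```

```bash
python3 - <<'E'
from h import *
to([.4831,.1259,.0951],15.81)
E
```

```text
t 7.93 tcp [0.4854 0.105  0.1876] az_y 28.9 F [-0.71 -0.71 -3.8 ] w 0.0559 gf 15.0
jog [0.0195 0.0083 0.0925] spin 13.09
```

>>> jog_arm([
  {"x":0.01,"y":0.004,"z":0,"spin":5,"grip":0.05},
  {"x":0.0195,"y":0.0083,"z":0.01,"spin":10,"grip":0.05},
  {"x":0.0195,"y":0.0083,"z":0.03,"spin":13.1,"grip":0.05},
  {"x":0.0195,"y":0.0083,"z":0.05,"spin":13.1,"grip":0.05},
  {"x":0.0195,"y":0.0083,"z":0.065,"spin":13.1,"grip":0.05},
  {"x":0.0195,"y":0.0083,"z":0.078,"spin":13.1,"grip":0.05},
  {"x":0.0195,"y":0.0083,"z":0.085,"spin":13.1,"grip":0.05},
  {"x":0.0195,"y":0.0083,"z":0.09,"spin":13.1,"grip":0.05},
  {"x":0.0195,"y":0.0083,"z":0.0925,"spin":13.1,"grip":0.05},
  {"x":0.0195,"y":0.0083,"z":0.0925,"spin":13.1,"grip":0.05},
])

```text
t: 8.77
tcp_pos: [0.4842, 0.126, 0.0961]
tcp_rot: [0.604, 0.797, -0.0, -0.0]
wrist_force: [-0.2, -0.2, -2.7]
width: 0.637
grasp_force: 15.0
```

```bash
python3 - <<'E'
from h import *
to([.4831,.1259,.0831],15.81)
p=read_camera("wrist"); save(p,"w4.png"); w=world(p)
az=np.radians(15.81); C=np.array([.4763,.0252,.0495]); U=np.array([np.cos(az),np.sin(az)])
# height map of visible cassette / plate in rack frame
q=w.reshape(-1,3); q=q[~np.isnan(q[:,0])]; d=q-C; u=d[:,:2]@U; y=-d[:,0]*U[1]+d[:,1]*U[0]; z=d[:,2]
m=(y>.11)&(y<.19)&(u>-.0)&(u<.065)&(z>.04)&(z<.09); print("cassette top z rel C",np.median(z[m]).round(4),"u",np.percentile(u[m],[1,99]).round(4),"ymax",np.percentile(y[(u>0)&(u<.06)&(z>.04)&(z<.09)],99).round(4))
m=(y>.1)&(y<.25)&(u>.085)&(u<.15); print("plate resid",np.median(z[m]-u[m]*np.tan(np.radians(20))).round(4),m.sum())
E
```

```text
t 8.77 tcp [0.4842 0.126  0.0961] az_y 15.64 F [-0.18 -0.17 -2.7 ] w 0.0559 gf 15.0
jog [ 0.0002 -0.001   0.013 ] spin -0.17
cassette top z rel C 0.0667 u [0.0077 0.062 ] ymax 0.184
plate resid -0.0 34248
```

View pics/w4.png

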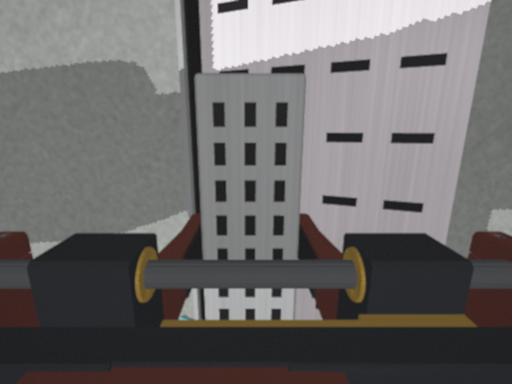

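The wrist view shows the cassette level in the grip, parallel to the low stop (dark line at column ~190), about 12 mm above contact. Lowering slowly.

>>> jog_arm([
  {"x":0,"y":-0.001,"z":0.003,"spin":0,"grip":0.05},
  {"x":0,"y":-0.001,"z":0.006,"spin":0,"grip":0.05},
  {"x":0,"y":-0.001,"z":0.008,"spin":0,"grip":0.05},
  {"x":0,"y":-0.001,"z":0.009,"spin":0,"grip":0.05},
  {"x":0,"y":-0.001,"z":0.0095,"spin":0,"grip":0.05},
  {"x":0,"y":-0.001,"z":0.01,"spin":0,"grip":0.05},
  {"x":0,"y":-0.001,"z":0.0105,"spin":0,"grip":0.05},
  {"x":0,"y":-0.001,"z":0.0105,"spin":0,"grip":0.05},
])

```text
t: 9.48
tcp_pos: [0.4831, 0.1264, 0.0857]
tcp_rot: [0.604, 0.797, -0.0, -0.0]
wrist_force: [-0.4, 0.2, -3.1]
width: 0.636
grasp_force: 15.0
```

>>> jog_arm([
  {"x":0,"y":0,"z":0.0003,"spin":0,"grip":0.05},
  {"x":0,"y":0,"z":0.0006,"spin":0,"grip":0.05},
  {"x":0,"y":0,"z":0.0006,"spin":0,"grip":0.05},
])

```text
t: 9.73
tcp_pos: [0.4831, 0.1264, 0.0851]
tcp_rot: [0.604, 0.797, 0.0, 0.0]
wrist_force: [0.1, -0.5, -2.9]
width: 0.64
grasp_force: 15.0
```

>>> jog_arm([
  {"x":0,"y":0,"z":0.0004,"spin":0,"grip":0.05},
  {"x":0,"y":0,"z":0.0008,"spin":0,"grip":0.05},
  {"x":0,"y":0,"z":0.0008,"spin":0,"grip":0.05},
])

```text
t: 9.98
tcp_pos: [0.4831, 0.1264, 0.0843]
tcp_rot: [0.604, 0.797, -0.0, -0.0]
wrist_force: [0.3, 0.4, -3.3]
width: 0.635
grasp_force: 15.0
```

>>> jog_arm([
  {"x":0,"y":0,"z":0.0003,"spin":0,"grip":0.05},
  {"x":0,"y":0,"z":0.0006,"spin":0,"grip":0.05},
  {"x":0,"y":0,"z":0.0006,"spin":0,"grip":0.05},
])

```text
t: 10.23
tcp_pos: [0.4831, 0.1264, 0.0837]
tcp_rot: [0.604, 0.797, -0.0, -0.0]
wrist_force: [0.1, -0.0, -3.4]
width: 0.633
grasp_force: 15.0
```

>>> jog_arm([
  {"x":0,"y":0,"z":0.0003,"spin":0,"grip":0.05},
  {"x":0,"y":0,"z":0.0005,"spin":0,"grip":0.05},
  {"x":0,"y":0,"z":0.0005,"spin":0,"grip":0.05},
])

```text
t: 10.48
tcp_pos: [0.4831, 0.1264, 0.0835]
tcp_rot: [0.604, 0.797, 0.0, -0.0]
wrist_force: [-2.3, -0.8, 1.8]
width: 0.634
grasp_force: 15.0
```

Contact made, about 5 N. Now opening the fingers gradually so the cassette tips down between them under control.

>>> jog_arm([
  {"x":0,"y":0,"z":0,"spin":0,"grip":0.0555},
  {"x":0,"y":0,"z":0,"spin":0,"grip":0.056},
  {"x":0,"y":0,"z":0,"spin":0,"grip":0.0563},
  {"x":0,"y":0,"z":0,"spin":0,"grip":0.0566},
  {"x":0,"y":0,"z":0,"spin":0,"grip":0.0569},
  {"x":0,"y":0,"z":0,"spin":0,"grip":0.0572},
  {"x":0,"y":0,"z":0,"spin":0,"grip":0.0575},
], grip_force=5)

```text
t: 11.07
tcp_pos: [0.483, 0.1264, 0.0832]
tcp_rot: [0.604, 0.797, -0.0, -0.0]
wrist_force: [-1.3, -0.5, -1.2]
width: 0.653
grasp_force: 0.7
```

```bash
cat > cas.py <<'E'
from h import *
az=np.radians(15.81); C=np.array([.4763,.0252,.0495]); t=np.radians(20)
X=np.array([np.cos(az)*np.cos(t),np.sin(az)*np.cos(t),np.sin(t)]); Y=np.array([-np.sin(az),np.cos(az),0]); N=np.cross(X,Y); F=np.stack([X,Y,N],1)
def cas(p):
    """visible top of cassette in corner frame (mm), using region y 115..190"""
    w=world(p).reshape(-1,3); w=w[~np.isnan(w[:,0])]; L=(w-C)@F*1000
    m=(L[:,1]>118)&(L[:,1]<178)&(L[:,0]>-25)&(L[:,0]<110)&(L[:,2]>22)&(L[:,2]<70); q=L[m]
    if len(q)<100: print("few",len(q)); return
    k=np.ones(len(q),bool)
    for _ in range(6):
        A=np.c_[q[:,:2],np.ones(len(q))]; c=np.linalg.lstsq(A[k],q[k,2],rcond=None)[0]; k=abs(A@c-q[:,2])<1.5
    e=(L[:,2]>22)&(L[:,2]<45)&(L[:,0]>0)&(L[:,0]<90)&(L[:,1]>150)&(L[:,1]<215)
    print("x",np.percentile(q[k,0],[1,99]).round(1),"z mid",np.median(q[k,2]).round(1),"tilt vs plate deg",np.degrees(np.arctan(c[0])).round(1),"skew",np.degrees(np.arctan(c[1])).round(1),"yend",np.percentile(L[e,1],99).round(1) if e.any() else None)
    for lo,hi in((118,138),(158,178)):
        s=k&(q[:,1]>lo)&(q[:,1]<hi); print("  y",lo,"x",np.percentile(q[s,0],[2,98]).round(1))
E
python3 - <<'E'
from cas import *
pose(); cas(read_camera("wrist"))
E
```

```text
t 11.07 tcp [0.483  0.1264 0.0832] az_y 15.69 F [-1.33 -0.47 -1.16] w 0.0573 gf 0.7
x [23.5 74.8] z mid 38.8 tilt vs plate deg -18.3 skew 0.0 yend 185.5
  y 118 x [24.2 74.3]
  y 158 x [24.3 74.4]
```

>>> jog_arm([
  {"x":0,"y":0,"z":0,"spin":0,"grip":0.0577},
  {"x":0,"y":0,"z":0,"spin":0,"grip":0.0579},
  {"x":0,"y":0,"z":0,"spin":0,"grip":0.0581},
  {"x":0,"y":0,"z":0,"spin":0,"grip":0.0583},
  {"x":0,"y":0,"z":0,"spin":0,"grip":0.0585},
  {"x":0,"y":0,"z":0,"spin":0,"grip":0.0587},
  {"x":0,"y":0,"z":0,"spin":0,"grip":0.0589},
  {"x":0,"y":0,"z":0,"spin":0,"grip":0.0591},
])

```text
t: 11.78
tcp_pos: [0.483, 0.1264, 0.0832]
tcp_rot: [0.604, 0.797, -0.0, -0.0]
wrist_force: [-0.9, -1.1, -1.1]
width: 0.672
grasp_force: 0.7
```

```bash
python3 - <<'E'
from cas import *
pose(); cas(read_camera("wrist"))
E
```

```text
t 11.78 tcp [0.483  0.1264 0.0832] az_y 15.69 F [-0.95 -1.12 -1.05] w 0.059 gf 0.72
x [22.4 74. ] z mid 38.4 tilt vs plate deg -16.9 skew 0.0 yend 185.5
  y 118 x [23.1 73.6]
  y 158 x [23.2 73.5]
```

>>> jog_arm([
  {"x":0,"y":0,"z":0,"spin":0,"grip":0.0594},
  {"x":0,"y":0,"z":0,"spin":0,"grip":0.0597},
  {"x":0,"y":0,"z":0,"spin":0,"grip":0.06},
  {"x":0,"y":0,"z":0,"spin":0,"grip":0.0603},
  {"x":0,"y":0,"z":0,"spin":0,"grip":0.0606},
  {"x":0,"y":0,"z":0,"spin":0,"grip":0.0609},
  {"x":0,"y":0,"z":0,"spin":0,"grip":0.0612},
  {"x":0,"y":0,"z":0,"spin":0,"grip":0.0615},
])

```text
t: 12.5
tcp_pos: [0.4831, 0.1264, 0.0832]
tcp_rot: [0.604, 0.797, -0.0, -0.0]
wrist_force: [-1.3, -0.6, -1.4]
width: 0.7
grasp_force: 0.8
```

```bash
python3 - <<'E'
from cas import *
pose(); cas(read_camera("wrist"))
E
```

```text
t 12.5 tcp [0.4831 0.1264 0.0832] az_y 15.69 F [-1.32 -0.64 -1.42] w 0.0615 gf 0.75
x [20.5 72.7] z mid 37.5 tilt vs plate deg -14.3 skew 0.0 yend 185.6
  y 118 x [21.2 72.3]
  y 158 x [21.2 72.3]
```

>>> jog_arm([
  {"x":0,"y":-0.0003,"z":0,"spin":0,"grip":0.0615},
  {"x":0,"y":-0.0006,"z":0,"spin":0,"grip":0.0615},
  {"x":0,"y":-0.0009,"z":0,"spin":0,"grip":0.0615},
  {"x":0,"y":-0.0012,"z":0,"spin":0,"grip":0.0615},
  {"x":0,"y":-0.0015,"z":0,"spin":0,"grip":0.0615},
  {"x":0,"y":-0.0018,"z":0,"spin":0,"grip":0.0615},
  {"x":0,"y":-0.0021,"z":0,"spin":0,"grip":0.0615},
  {"x":0,"y":-0.0024,"z":0,"spin":0,"grip":0.0615},
  {"x":0,"y":-0.0027,"z":0,"spin":0,"grip":0.0615},
])

```text
t: 13.3
tcp_pos: [0.4804, 0.1257, 0.0832]
tcp_rot: [0.604, 0.797, -0.0, -0.0]
wrist_force: [-1.4, -0.4, -1.3]
width: 0.707
grasp_force: 0.8
```

```bash
python3 - <<'E'
from cas import *
pose(); cas(read_camera("wrist"))
E
```

```text
t 13.3 tcp [0.4804 0.1257 0.0832] az_y 15.69 F [-1.45 -0.37 -1.27] w 0.0621 gf 0.82
x [15.5 68.9] z mid 34.7 tilt vs plate deg -7.0 skew -0.0 yend 185.5
  y 118 x [16.1 68.3]
  y 158 x [16.2 68.5]
```

>>> jog_arm([
  {"x":0,"y":-0.0002,"z":0,"spin":0,"grip":0.0615},
  {"x":0,"y":-0.0004,"z":0,"spin":0,"grip":0.0615},
  {"x":0,"y":-0.0006,"z":0,"spin":0,"grip":0.0615},
  {"x":0,"y":-0.0008,"z":0,"spin":0,"grip":0.0615},
  {"x":0,"y":-0.001,"z":0,"spin":0,"grip":0.0615},
  {"x":0,"y":-0.0012,"z":0,"spin":0,"grip":0.0615},
  {"x":0,"y":-0.0014,"z":0,"spin":0,"grip":0.0615},
  {"x":0,"y":-0.0016,"z":0,"spin":0,"grip":0.0615},
  {"x":0,"y":-0.0018,"z":0,"spin":0,"grip":0.0615},
])

```text
t: 14.1
tcp_pos: [0.4788, 0.1252, 0.0833]
tcp_rot: [0.604, 0.797, 0.0, 0.0]
wrist_force: [-0.5, 0.2, -0.2]
width: 0.702
grasp_force: 0.1
```

```bash
python3 - <<'E'
from cas import *
pose(); cas(read_camera("wrist"))
E
```

```text
t 14.1 tcp [0.4788 0.1252 0.0833] az_y 15.69 F [-0.52  0.17 -0.15] w 0.0616 gf 0.11
x [11.4 65.4] z mid 31.8 tilt vs plate deg 0.0 skew -0.0 yend 185.5
  y 118 x [12.2 64.9]
  y 158 x [12.2 64.9]
```

Flat on the plate now, about 11 mm above the low stop. Checking whether it hangs by itself.

>>> jog_arm([
  {"x":0,"y":-0.0005,"z":0,"spin":0,"grip":0.0615},
  {"x":0,"y":-0.001,"z":0,"spin":0,"grip":0.0615},
  {"x":0,"y":-0.0015,"z":0,"spin":0,"grip":0.0615},
  {"x":0,"y":-0.0015,"z":0,"spin":0,"grip":0.0615},
])

```text
t: 14.48
tcp_pos: [0.4772, 0.1247, 0.0832]
tcp_rot: [0.604, 0.797, -0.0, -0.0]
wrist_force: [-0.4, -1.0, -0.2]
width: 0.703
grasp_force: 0.2
```

```bash
python3 - <<'E'
from cas import *
pose(); cas(read_camera("wrist"))
E
```

```text
t 14.48 tcp [0.4772 0.1247 0.0832] az_y 15.69 F [-0.36 -0.96 -0.23] w 0.0618 gf 0.19
x [ 9.4 63.5] z mid 31.8 tilt vs plate deg -0.0 skew -0.0 yend 185.5
  y 118 x [10.2 63. ]
  y 158 x [10.2 63. ]
```

It follows the lower finger as a brake. I'll ease it down with the finger deeper.

>>> jog_arm([
  {"x":0,"y":0,"z":0.0007,"spin":0,"grip":0.0615},
  {"x":0,"y":-0.0004,"z":0.0014,"spin":0,"grip":0.0615},
  {"x":0,"y":-0.0008,"z":0.002,"spin":0,"grip":0.0615},
  {"x":0,"y":-0.0012,"z":0.0026,"spin":0,"grip":0.0615},
  {"x":0,"y":-0.0016,"z":0.0031,"spin":0,"grip":0.0615},
  {"x":0,"y":-0.002,"z":0.0036,"spin":0,"grip":0.0615},
  {"x":0,"y":-0.0025,"z":0.0041,"spin":0,"grip":0.0615},
  {"x":0,"y":-0.003,"z":0.0045,"spin":0,"grip":0.0615},
  {"x":0,"y":-0.0035,"z":0.0048,"spin":0,"grip":0.0615},
  {"x":0,"y":-0.004,"z":0.005,"spin":0,"grip":0.0615},
])

```text
t: 15.37
tcp_pos: [0.4734, 0.1237, 0.0782]
tcp_rot: [0.604, 0.797, -0.0, -0.0]
wrist_force: [-1.3, 0.3, -0.4]
width: 0.705
grasp_force: 0.1
```

```bash
python3 - <<'E'
from cas import *
pose(); cas(read_camera("wrist"))
E
```

```text
t 15.37 tcp [0.4734 0.1237 0.0782] az_y 15.69 F [-1.26  0.31 -0.37] w 0.0619 gf 0.12
x [ 5.4 59.5] z mid 31.8 tilt vs plate deg -0.0 skew 0.0 yend 185.5
  y 118 x [ 6.2 59. ]
  y 158 x [ 6.3 59.1]
```

>>> jog_arm([
  {"x":0,"y":-0.0005,"z":0.0003,"spin":0,"grip":0.0615},
  {"x":0,"y":-0.001,"z":0.0006,"spin":0,"grip":0.0615},
  {"x":0,"y":-0.0015,"z":0.0009,"spin":0,"grip":0.0615},
  {"x":0,"y":-0.002,"z":0.0011,"spin":0,"grip":0.0615},
  {"x":0,"y":-0.0025,"z":0.0013,"spin":0,"grip":0.0615},
  {"x":0,"y":-0.003,"z":0.0015,"spin":0,"grip":0.0615},
  {"x":0,"y":-0.0034,"z":0.0016,"spin":0,"grip":0.0615},
  {"x":0,"y":-0.0038,"z":0.0017,"spin":0,"grip":0.0615},
  {"x":0,"y":-0.0041,"z":0.0018,"spin":0,"grip":0.0615},
  {"x":0,"y":-0.0044,"z":0.002,"spin":0,"grip":0.0615},
])

```text
t: 16.25
tcp_pos: [0.4693, 0.1225, 0.0763]
tcp_rot: [0.604, 0.797, 0.0, 0.0]
wrist_force: [0.7, -0.1, 1.0]
width: 0.704
grasp_force: 0.3
```

```bash
python3 - <<'E'
from cas import *
pose(); cas(read_camera("wrist"))
E
```

```text
t 16.25 tcp [0.4693 0.1225 0.0763] az_y 15.69 F [ 0.7  -0.08  1.04] w 0.0618 gf 0.25
x [ 1.4 55.5] z mid 31.8 tilt vs plate deg -0.0 skew -0.0 yend 185.5
  y 118 x [ 2.1 55.1]
  y 158 x [ 2.2 54.9]
```

>>> jog_arm([
  {"x":0,"y":-0.0003,"z":0.0,"spin":0,"grip":0.0615},
  {"x":0,"y":-0.0006,"z":0.0,"spin":0,"grip":0.062},
  {"x":0,"y":-0.0009,"z":0.0,"spin":0,"grip":0.0625},
  {"x":0,"y":-0.0012,"z":0.0,"spin":0,"grip":0.063},
  {"x":0,"y":-0.0012,"z":0.0,"spin":0,"grip":0.0635},
  {"x":0,"y":-0.0012,"z":0.0,"spin":0,"grip":0.064},
])

```text
t: 16.8
tcp_pos: [0.4681, 0.1222, 0.0763]
tcp_rot: [0.604, 0.797, 0.0, -0.0]
wrist_force: [1.0, 0.8, 1.6]
width: 0.73
grasp_force: 0.5
```

```bash
python3 - <<'E'
from cas import *
pose(); cas(read_camera("wrist"))
E
```

```text
t 16.8 tcp [0.4681 0.1222 0.0763] az_y 15.69 F [1.   0.81 1.63] w 0.0641 gf 0.54
x [ 1.4 55.5] z mid 31.8 tilt vs plate deg -0.0 skew 0.0 yend 185.5
  y 118 x [ 2.2 55.1]
  y 158 x [ 2.2 55. ]
```

It's resting on the low stop. Backing out, then pushing the free end towards the side stop.

>>> jog_arm([
  {"x":0,"y":0.0005,"z":0,"spin":0,"grip":0.065},
  {"x":0,"y":0.001,"z":-0.001,"spin":0,"grip":0.067},
  {"x":0,"y":0.001,"z":-0.003,"spin":0,"grip":0.069},
  {"x":0,"y":0.001,"z":-0.006,"spin":0,"grip":0.071},
  {"x":0,"y":0.001,"z":-0.012,"spin":0,"grip":0.074},
  {"x":0,"y":0.001,"z":-0.024,"spin":0,"grip":0.078},
  {"x":0,"y":0.001,"z":-0.044,"spin":0,"grip":0.078},
  {"x":0,"y":0.001,"z":-0.06,"spin":0,"grip":0.06},
  {"x":0,"y":0.001,"z":-0.06,"spin":0,"grip":0.03},
  {"x":0,"y":0.001,"z":-0.06,"spin":0,"grip":0.0},
])

```text
t: 17.68
tcp_pos: [0.4695, 0.1228, 0.1372]
tcp_rot: [0.604, 0.797, 0.001, 0.0]
wrist_force: [0.9, 0.4, 0.4]
width: 0.697
grasp_force: 0.0
```

```bash
python3 - <<'E'
from cas import *
cas(read_camera("wrist")); to([.4412,.2262,.0675],15.81)
E
```

```text
x [ 1.5 55.5] z mid 31.8 tilt vs plate deg -0.1 skew -0.0 yend 185.5
  y 118 x [ 2.1 55. ]
  y 158 x [ 2.1 55. ]
t 17.73 tcp [0.469  0.1226 0.1364] az_y 15.7 F [ 0.56  0.06 -0.14] w 0.0572 gf 0.0
jog [0.1072 0.0013 0.0689] spin -0.11
```

>>> jog_arm([
  {"x":0.03,"y":0.001,"z":0,"spin":0,"grip":0},
  {"x":0.065,"y":0.001,"z":0,"spin":0,"grip":0},
  {"x":0.095,"y":0.001,"z":0,"spin":0,"grip":0},
  {"x":0.107,"y":0.001,"z":0,"spin":0,"grip":0},
  {"x":0.107,"y":0.001,"z":0,"spin":0,"grip":0},
  {"x":0.107,"y":0.001,"z":0.02,"spin":0,"grip":0},
  {"x":0.107,"y":0.001,"z":0.04,"spin":0,"grip":0},
  {"x":0.107,"y":0.001,"z":0.055,"spin":0,"grip":0},
  {"x":0.107,"y":0.001,"z":0.065,"spin":0,"grip":0},
  {"x":0.107,"y":0.001,"z":0.069,"spin":0,"grip":0},
])

```text
t: 18.57
tcp_pos: [0.4406, 0.2237, 0.0656]
tcp_rot: [0.605, 0.797, -0.002, -0.0]
wrist_force: [-0.2, -0.6, 0.1]
width: 0.008
grasp_force: 0.0
```

```bash
python3 - <<'E'
from cas import *
p,_,_=pose(); print(((p-C)@F*1000).round(1)); q=read_camera("top"); cas(q); save(q,"t5.png")
E
```

```text
t 18.57 tcp [0.4406 0.2237 0.0656] az_y 15.6 F [-0.16 -0.56  0.09] w 0.0007 gf 0.0
[ 24.  200.8   8.4]
x [ 2.2 55.7] z mid 33.0 tilt vs plate deg -0.1 skew -0.0 yend 182.1
  y 118 x [ 2.9 54.7]
  y 158 x [ 2.8 54.4]
```

>>> jog_arm([
  {"x":-0.001,"y":0,"z":0,"spin":0,"grip":0},
  {"x":-0.002,"y":0,"z":0,"spin":0,"grip":0},
  {"x":-0.003,"y":0,"z":0,"spin":0,"grip":0},
  {"x":-0.004,"y":0,"z":0,"spin":0,"grip":0},
  {"x":-0.005,"y":0,"z":0,"spin":0,"grip":0},
  {"x":-0.006,"y":0,"z":0,"spin":0,"grip":0},
  {"x":-0.007,"y":0,"z":0,"spin":0,"grip":0},
])

```text
t: 19.2
tcp_pos: [0.4432, 0.2196, 0.0676]
tcp_rot: [0.604, 0.797, 0.001, -0.0]
wrist_force: [-0.0, 2.5, 1.1]
width: 0.003
grasp_force: 0.9
```

```bash
python3 - <<'E'
from cas import *
p,_,_=pose(); print(((p-C)@F*1000).round(1)); cas(read_camera("top"))
E
```

```text
t 19.2 tcp [0.4432 0.2196 0.0676] az_y 15.72 F [-0.03  2.51  1.1 ] w 0.0002 gf 0.9
[ 26.  196.    9.8]
x [ 2.  56.1] z mid 33.2 tilt vs plate deg -0.2 skew 0.0 yend 180.1
  y 118 x [ 3.3 55.4]
  y 158 x [ 2.  54.7]
```

>>> jog_arm([
  {"x":-0.0005,"y":0,"z":0,"spin":0,"grip":0},
  {"x":-0.001,"y":0,"z":0,"spin":0,"grip":0},
  {"x":-0.0015,"y":0,"z":0,"spin":0,"grip":0},
  {"x":-0.002,"y":0,"z":0,"spin":0,"grip":0},
  {"x":-0.0025,"y":0,"z":0,"spin":0,"grip":0},
])

```text
t: 19.67
tcp_pos: [0.4437, 0.2166, 0.0673]
tcp_rot: [0.604, 0.797, 0.0, 0.0]
wrist_force: [0.2, 2.4, -0.0]
width: 0.002
grasp_force: 0.9
```

>>> jog_arm([
  {"x":-0.0003,"y":0,"z":0,"spin":0,"grip":0},
  {"x":-0.0006,"y":0,"z":0,"spin":0,"grip":0},
  {"x":-0.0009,"y":0,"z":0,"spin":0,"grip":0},
])

```text
t: 19.92
tcp_pos: [0.4439, 0.216, 0.0673]
tcp_rot: [0.604, 0.797, 0.0, -0.0]
wrist_force: [-0.4, 4.5, -0.5]
width: 0.009
grasp_force: 1.8
```

```bash
python3 - <<'E'
from cas import *
p,_,_=pose(); print(((p-C)@F*1000).round(1)); cas(read_camera("top"))
E
```

```text
t 19.92 tcp [0.4439 0.216  0.0673] az_y 15.69 F [-0.41  4.55 -0.48] w 0.0008 gf 1.82
[ 25.6 192.4   9.6]
x [ 1.7 56.8] z mid 32.9 tilt vs plate deg 0.2 skew -0.4 yend 176.2
  y 118 x [ 2.5 56.3]
  y 158 x [ 2.1 55.5]
```

>>> jog_arm([
  {"x":-0.0003,"y":0,"z":0,"spin":0,"grip":0},
  {"x":-0.0006,"y":0,"z":0,"spin":0,"grip":0},
  {"x":-0.0006,"y":0,"z":0,"spin":0,"grip":0},
])

```text
t: 20.22
tcp_pos: [0.4439, 0.216, 0.0673]
tcp_rot: [0.604, 0.797, 0.0, -0.0]
wrist_force: [-0.1, 4.6, 0.7]
width: 0.005
grasp_force: 2.6
```

>>> jog_arm([
  {"x":-0.0003,"y":0,"z":0,"spin":0,"grip":0},
  {"x":-0.0006,"y":0,"z":0,"spin":0,"grip":0},
  {"x":-0.0006,"y":0,"z":0,"spin":0,"grip":0},
])

```text
t: 20.47
tcp_pos: [0.4439, 0.216, 0.0673]
tcp_rot: [0.604, 0.797, 0.001, -0.001]
wrist_force: [-1.0, 6.7, -0.5]
width: 0.007
grasp_force: 3.5
```

```bash
python3 - <<'E'
from cas import *
p,_,_=pose(); print(((p-C)@F*1000).round(1)); q=read_camera("top");cas(q); save(q,"t6.png"); f=cv2.imread("pics/t6.png")[130:250,115:255]; cv2.imwrite("pics/t6c.png",cv2.resize(f,None,fx=5,fy=5,interpolation=cv2.INTER_CUBIC))
E
```

```text
t 20.47 tcp [0.4439 0.216  0.0673] az_y 15.75 F [-0.98  6.71 -0.54] w 0.0006 gf 3.5
[ 25.6 192.4   9.6]
x [ 2.1 56.5] z mid 33.1 tilt vs plate deg 1.5 skew -0.8 yend 176.7
  y 118 x [ 2.8 55.7]
  y 158 x [ 2.6 56.2]
```

View pics/t6c.png

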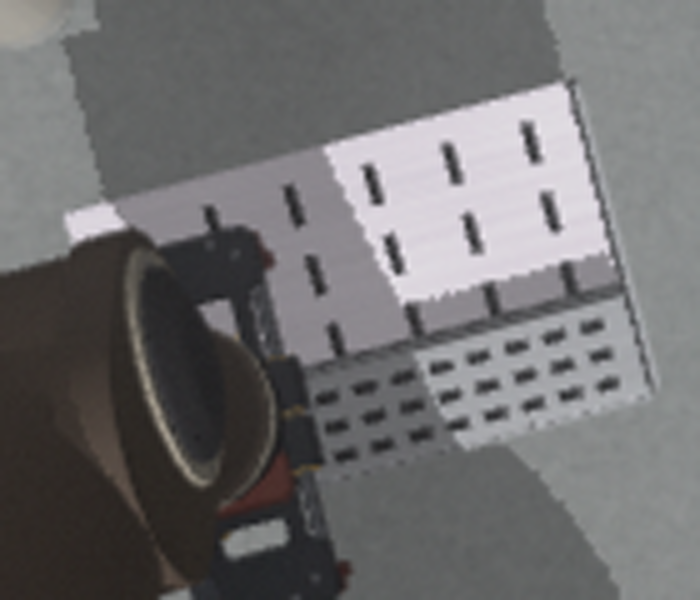

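The crop shows the cassette's right end touching the side stop at about (630,330), lying flat; force builds with no further motion. Backing off, then to the uphill side.

>>> jog_arm([
  {"x":0.001,"y":0,"z":0,"spin":0,"grip":0},
  {"x":0.003,"y":0,"z":0,"spin":0,"grip":0},
  {"x":0.008,"y":0,"z":0,"spin":0,"grip":0},
  {"x":0.014,"y":0,"z":-0.005,"spin":0,"grip":0},
  {"x":0.014,"y":0,"z":-0.025,"spin":0,"grip":0},
  {"x":0.014,"y":0,"z":-0.05,"spin":0,"grip":0},
  {"x":0.014,"y":0,"z":-0.07,"spin":0,"grip":0},
  {"x":0.014,"y":0,"z":-0.07,"spin":0,"grip":0},
], grip_force=40)

```text
t: 21.18
tcp_pos: [0.4421, 0.229, 0.1408]
tcp_rot: [0.604, 0.797, 0.002, 0.001]
wrist_force: [1.1, -0.1, 0.2]
width: 0.008
grasp_force: 0.0
```

```bash
python3 - <<'E'
from cas import *
to([.5191,.1309,.083],15.81)
E
```

```text
t 21.18 tcp [0.4421 0.229  0.1408] az_y 15.67 F [ 1.07 -0.06  0.2 ] w 0.0007 gf 0.0
jog [-0.1154  0.0474  0.0578] spin -0.14
```

>>> jog_arm([
  {"x":-0.02,"y":0.02,"z":0,"spin":0,"grip":0},
  {"x":-0.05,"y":0.04,"z":0,"spin":0,"grip":0},
  {"x":-0.085,"y":0.0475,"z":0,"spin":-0.1,"grip":0},
  {"x":-0.11,"y":0.0475,"z":0,"spin":-0.1,"grip":0},
  {"x":-0.115,"y":0.0475,"z":0.01,"spin":-0.1,"grip":0},
  {"x":-0.115,"y":0.0475,"z":0.03,"spin":-0.1,"grip":0},
  {"x":-0.115,"y":0.0475,"z":0.043,"spin":-0.1,"grip":0},
  {"x":-0.115,"y":0.0475,"z":0.053,"spin":-0.1,"grip":0},
  {"x":-0.115,"y":0.0475,"z":0.0575,"spin":-0.1,"grip":0},
  {"x":-0.115,"y":0.0475,"z":0.0575,"spin":-0.1,"grip":0},
])

```text
t: 22.02
tcp_pos: [0.5162, 0.1305, 0.0785]
tcp_rot: [0.603, 0.798, -0.001, -0.001]
wrist_force: [0.1, -0.3, -0.0]
width: 0.003
grasp_force: 0.0
```

```bash
python3 - <<'E'
from cas import *
p,_,_=pose(); print(((p-C)@F*1000).round(1), "want",((np.array([.5191,.1309,.083])-C)@F*1000).round(1)); cas(read_camera("wrist"))
E
```

```text
t 22.02 tcp [0.5162 0.1305 0.0785] az_y 15.83 F [ 0.09 -0.34 -0.03] w 0.0002 gf 0.0
[73.  90.4  4.3] want [77.2 90.   7.5]
x [ 1.7 55.8] z mid 31.7 tilt vs plate deg -0.1 skew -0.0 yend 180.0
  y 118 x [ 2.5 55.3]
  y 158 x [ 2.4 55.4]
```

Measured home: end at y = 180.0, top edge 55.8. Settling, then the approach.

>>> jog_arm([
  {"x":0,"y":0,"z":0,"spin":0,"grip":0},
  {"x":0,"y":0,"z":0,"spin":0,"grip":0},
])

```text
t: 22.23
tcp_pos: [0.5176, 0.1305, 0.0804]
tcp_rot: [0.603, 0.798, 0.0, 0.0]
wrist_force: [-0.3, 0.0, -0.3]
width: 0.006
grasp_force: 0.0
```

```bash
python3 - <<'E'
from cas import *
p,_,_=pose(); print(((p-C)@F*1000).round(1))
E
```

```text
t 22.23 tcp [0.5176 0.1305 0.0804] az_y 15.8 F [-0.27  0.02 -0.31] w 0.0005 gf 0.0
[74.9 90.1  5.6]
```

>>> jog_arm([
  {"x":0,"y":0,"z":-0.002,"spin":0,"grip":0},
  {"x":0,"y":-0.001,"z":-0.0016,"spin":0,"grip":0},
  {"x":0,"y":-0.002,"z":-0.0013,"spin":0,"grip":0},
  {"x":0,"y":-0.003,"z":-0.0009,"spin":0,"grip":0},
  {"x":0,"y":-0.004,"z":-0.0005,"spin":0,"grip":0},
  {"x":0,"y":-0.0045,"z":-0.0004,"spin":0,"grip":0},
  {"x":0,"y":-0.005,"z":-0.0002,"spin":0,"grip":0},
])

```text
t: 22.82
tcp_pos: [0.5123, 0.1288, 0.0799]
tcp_rot: [0.603, 0.798, -0.0, -0.0]
wrist_force: [-0.0, 0.1, -0.2]
width: 0.003
grasp_force: 0.0
```

>>> jog_arm([
  {"x":0,"y":-0.0003,"z":0.0001,"spin":0,"grip":0},
  {"x":0,"y":-0.0006,"z":0.0002,"spin":0,"grip":0},
  {"x":0,"y":-0.0009,"z":0.0003,"spin":0,"grip":0},
  {"x":0,"y":-0.0009,"z":0.0003,"spin":0,"grip":0},
])

```text
t: 23.15
tcp_pos: [0.5115, 0.1285, 0.0796]
tcp_rot: [0.603, 0.797, -0.0, -0.0]
wrist_force: [-0.4, -0.3, 0.3]
width: 0.008
grasp_force: 0.0
```

>>> jog_arm([
  {"x":0,"y":-0.0003,"z":0.0001,"spin":0,"grip":0},
  {"x":0,"y":-0.0006,"z":0.0002,"spin":0,"grip":0},
  {"x":0,"y":-0.0009,"z":0.0003,"spin":0,"grip":0},
  {"x":0,"y":-0.0009,"z":0.0003,"spin":0,"grip":0},
])

```text
t: 23.48
tcp_pos: [0.5106, 0.1283, 0.0793]
tcp_rot: [0.603, 0.798, -0.0, -0.0]
wrist_force: [-0.0, 0.4, 0.3]
width: 0.007
grasp_force: 0.0
```

>>> jog_arm([
  {"x":0,"y":-0.0004,"z":0.00015,"spin":0,"grip":0},
  {"x":0,"y":-0.0008,"z":0.0003,"spin":0,"grip":0},
  {"x":0,"y":-0.0008,"z":0.0003,"spin":0,"grip":0},
])

```text
t: 23.73
tcp_pos: [0.5098, 0.1281, 0.079]
tcp_rot: [0.603, 0.798, -0.0, -0.0]
wrist_force: [-0.1, -0.4, 0.2]
width: 0.003
grasp_force: 0.0
```

>>> jog_arm([
  {"x":0,"y":-0.0004,"z":0.00015,"spin":0,"grip":0},
  {"x":0,"y":-0.0008,"z":0.0003,"spin":0,"grip":0},
  {"x":0,"y":-0.0008,"z":0.0003,"spin":0,"grip":0},
])

```text
t: 23.98
tcp_pos: [0.5091, 0.1279, 0.0787]
tcp_rot: [0.603, 0.798, -0.0, -0.0]
wrist_force: [-0.6, -0.2, -0.3]
width: 0.003
grasp_force: 0.0
```

>>> jog_arm([
  {"x":0,"y":-0.0004,"z":0.00015,"spin":0,"grip":0},
  {"x":0,"y":-0.0008,"z":0.0003,"spin":0,"grip":0},
  {"x":0,"y":-0.0008,"z":0.0003,"spin":0,"grip":0},
])

```text
t: 24.23
tcp_pos: [0.5083, 0.1276, 0.0784]
tcp_rot: [0.603, 0.798, -0.0, -0.0]
wrist_force: [-1.2, -0.1, 0.3]
width: 0.002
grasp_force: 0.0
```

>>> jog_arm([
  {"x":0,"y":-0.0004,"z":0.00015,"spin":0,"grip":0},
  {"x":0,"y":-0.0008,"z":0.0003,"spin":0,"grip":0},
  {"x":0,"y":-0.0008,"z":0.0003,"spin":0,"grip":0},
])

```text
t: 24.48
tcp_pos: [0.5075, 0.1274, 0.0781]
tcp_rot: [0.603, 0.798, -0.0, -0.0]
wrist_force: [0.3, 0.1, -0.1]
width: 0.005
grasp_force: 0.0
```

>>> jog_arm([
  {"x":0,"y":-0.0004,"z":0.00015,"spin":0,"grip":0},
  {"x":0,"y":-0.0008,"z":0.0003,"spin":0,"grip":0},
  {"x":0,"y":-0.0008,"z":0.0003,"spin":0,"grip":0},
])

```text
t: 24.73
tcp_pos: [0.5074, 0.1274, 0.0781]
tcp_rot: [0.603, 0.798, 0.0, 0.0]
wrist_force: [1.7, 0.8, 0.4]
width: 0.005
grasp_force: 0.9
```

>>> jog_arm([
  {"x":0,"y":-0.0004,"z":0.00015,"spin":0,"grip":0},
  {"x":0,"y":-0.0008,"z":0.0003,"spin":0,"grip":0},
  {"x":0,"y":-0.0008,"z":0.0003,"spin":0,"grip":0},
])

```text
t: 24.98
tcp_pos: [0.5073, 0.1274, 0.0781]
tcp_rot: [0.603, 0.798, 0.001, 0.001]
wrist_force: [4.7, 1.7, 1.8]
width: 0.004
grasp_force: 2.7
```

Contact, with force along the slope of about 5 N at ~4 N/mm. Building up to 12 N.

>>> jog_arm([
  {"x":0,"y":-0.0003,"z":0.0001,"spin":0,"grip":0},
  {"x":0,"y":-0.0006,"z":0.0002,"spin":0,"grip":0},
  {"x":0,"y":-0.0009,"z":0.0003,"spin":0,"grip":0},
  {"x":0,"y":-0.0012,"z":0.0004,"spin":0,"grip":0},
  {"x":0,"y":-0.0015,"z":0.0005,"spin":0,"grip":0},
  {"x":0,"y":-0.0015,"z":0.0005,"spin":0,"grip":0},
])

```text
t: 25.48
tcp_pos: [0.5073, 0.1274, 0.0781]
tcp_rot: [0.603, 0.798, 0.002, 0.002]
wrist_force: [7.5, 2.5, 1.6]
width: 0.001
grasp_force: 4.2
```

```bash
python3 - <<'E'
from cas import *
for _ in range(4):
    f=np.array(observe()["wrist_force"]); print((F.T@f).round(2)); read_camera("wrist")
E
```

```text
[ 7.98  0.37 -1.2 ]
[ 8.19  0.31 -0.36]
[ 8.19  0.54 -1.2 ]
[ 8.61 -0.15 -0.79]
```

>>> jog_arm([
  {"x":0,"y":-0.0004,"z":0.0001,"spin":0,"grip":0},
  {"x":0,"y":-0.0008,"z":0.0003,"spin":0,"grip":0},
  {"x":0,"y":-0.0012,"z":0.0004,"spin":0,"grip":0},
  {"x":0,"y":-0.0016,"z":0.0006,"spin":0,"grip":0},
  {"x":0,"y":-0.0019,"z":0.0007,"spin":0,"grip":0},
  {"x":0,"y":-0.0019,"z":0.0007,"spin":0,"grip":0},
  {"x":0,"y":-0.0019,"z":0.0007,"spin":0,"grip":0},
  {"x":0,"y":-0.0019,"z":0.0007,"spin":0,"grip":0},
])

```text
t: 26.35
tcp_pos: [0.5072, 0.1274, 0.0781]
tcp_rot: [0.603, 0.798, 0.004, 0.003]
wrist_force: [10.9, 3.7, 3.1]
width: 0.007
grasp_force: 6.0
```

```bash
python3 - <<'E'
from cas import *
for _ in range(4):
    f=np.array(observe()["wrist_force"]); print((F.T@f).round(2)); p=read_camera("wrist")
cas(p)
E
```

```text
[11.85  0.58 -0.98]
[12.09  0.88 -0.99]
[12.22 -0.38  0.12]
[12.29  0.66 -0.86]
x [ 1.6 55.7] z mid 31.7 tilt vs plate deg -0.0 skew -0.0 yend 180.0
  y 118 x [ 2.3 55.4]
  y 158 x [ 2.4 55.2]
```

12 N straight down the slope, steady. Holding it a further second, then easing off along the slope and retreating.

>>> jog_arm([
  {"x":0,"y":0,"z":0,"spin":0,"grip":0},
  {"x":0,"y":0,"z":0,"spin":0,"grip":0},
  {"x":0,"y":0,"z":0,"spin":0,"grip":0},
  {"x":0,"y":0,"z":0,"spin":0,"grip":0},
  {"x":0,"y":0,"z":0,"spin":0,"grip":0},
  {"x":0,"y":0,"z":0,"spin":0,"grip":0},
  {"x":0,"y":0,"z":0,"spin":0,"grip":0},
  {"x":0,"y":0,"z":0,"spin":0,"grip":0},
])

```text
t: 27.22
tcp_pos: [0.5073, 0.1274, 0.0781]
tcp_rot: [0.603, 0.798, 0.004, 0.003]
wrist_force: [10.3, 2.6, 3.3]
width: 0.002
grasp_force: 6.0
```

>>> jog_arm([
  {"x":0,"y":0.001,"z":-0.0004,"spin":0,"grip":0},
  {"x":0,"y":0.002,"z":-0.0007,"spin":0,"grip":0},
  {"x":0,"y":0.003,"z":-0.0011,"spin":0,"grip":0},
  {"x":0,"y":0.004,"z":-0.0015,"spin":0,"grip":0},
  {"x":0,"y":0.005,"z":-0.002,"spin":0,"grip":0},
  {"x":0,"y":0.008,"z":-0.004,"spin":0,"grip":0},
  {"x":0,"y":0.014,"z":-0.01,"spin":0,"grip":0},
  {"x":0,"y":0.02,"z":-0.03,"spin":0,"grip":0},
  {"x":0,"y":0.02,"z":-0.06,"spin":0,"grip":0},
  {"x":0,"y":0.02,"z":-0.1,"spin":0,"grip":0},
])

```text
t: 28.05
tcp_pos: [0.5203, 0.1309, 0.1756]
tcp_rot: [0.603, 0.797, -0.003, -0.001]
wrist_force: [-0.7, 1.4, 0.3]
width: 0.005
grasp_force: 0.0
```

>>> jog_arm([
  {"x":-0.03,"y":0,"z":-0.02,"spin":0,"grip":0},
  {"x":-0.07,"y":0,"z":-0.05,"spin":0,"grip":0},
  {"x":-0.08,"y":0,"z":-0.08,"spin":0,"grip":0},
  {"x":-0.08,"y":0,"z":-0.08,"spin":0,"grip":0},
  {"x":-0.08,"y":0,"z":-0.08,"spin":0,"grip":0},
])

```text
t: 28.47
tcp_pos: [0.5447, 0.0533, 0.2583]
tcp_rot: [0.604, 0.797, 0.001, 0.001]
wrist_force: [-0.6, 0.2, 0.2]
width: 0.004
grasp_force: 0.0
```

```bash
python3 - <<'E'
from cas import *
pose(); p=read_camera("wrist"); cas(p); save(p,"w9.png")
E
```

```text
t 28.47 tcp [0.5447 0.0533 0.2583] az_y 15.63 F [-0.58  0.16  0.23] w 0.0004 gf 0.0
x [ 1.3 55.6] z mid 31.7 tilt vs plate deg -0.1 skew 0.1 yend 179.3
  y 118 x [ 2.  55.2]
  y 158 x [ 2.2 54.9]
```

View pics/w9.png

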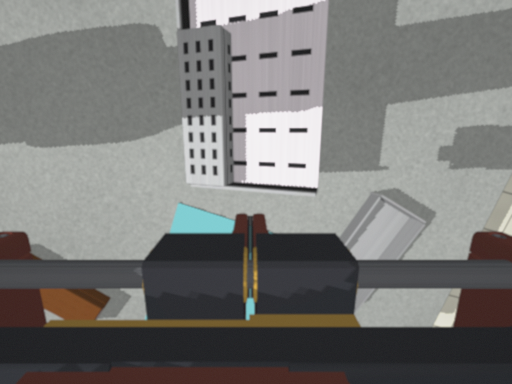

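The picture shows the cassette flat in the corner, its end against the side stop at about (205,186) and its long side along the low stop at column ~183. The robot is clear.

```bash
python3 -c "
from workcell import *
print(sign_off())"
```

```text
the job is handed in; nothing more can be done
None
```

The cassette is lying flat in the rack's low corner against both stops, bedded with a steady push of about 12 N down the slope, and I've handed the job in at about 28.5 s.

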